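# Dial the key safe and open its lid

### The arm

A 6-joint arm with a two-finger parallel gripper is mounted at the origin on the work surface. World frame = base frame: x ahead of the robot, y to its left, z up, the work surface at z = 0. Lengths are in m, angles in rad, forces in N, time in s.
With the tool pointing down it reaches from about 0.25 to 0.725 m from the base axis. Payload 4 kg.
Tool frame: the origin (TCP) lies on the centre line of the jaws, within the pads' length; the fingertips stand 11 mm ahead of it and the grasp point (between the pads) lies 8 mm behind it (bot.nose_length is the distance from the TCP to the fingertips, in m); z points along the fingers, y is the direction in which the jaws open and shut (so a half turn about z gives the same grasp; the last joint's range is limited). The gripper opens to 85 mm and grips with 20 to 120 N. Pads are 22 mm wide; open, the fingers measure 114 mm over their backs; the gripper's body (76 mm by 85 mm) begins 54 mm behind the grasp point. The pads swing forward as they close: fully open they stand 13 mm farther back than shut.
Start: joints at [1.168, 0.241, 0.005, 1.335, 0, 1.571], TCP at [0.196, 0.46, 0.242] pointing down, gripper open.
Joint ranges: [-2.72, 2.72], [-1.05, 1.87], [-1.09, 1.28], [-1.99, 2.15], [-1.42, 1.44], [-3.14, 3.14]. Speed limits (rad/s): [2.79, 2.79, 3.14, 3.14, 3.14, 3.14].

### API

Orientations are given as a unit quaternion [x, y, z, w].
In Python, from workcell import bot gives the robot as it stands.
- The arm moves only by the tool play_rows, never from a script. Its argument "plan" is one flat list of numbers, 6 for each row, row after row: the shift along the tool's x, y, z in mm, then the turn, a rotation vector about the tool's x, y, z in rad. A call has 1 to 20 rows; each row shifts and turns the commanded pose from where the row before left it, along the tool's axes as they then stand; what a row does not reach is not made up. A row lasts 1/8 s, in which the tool goes at most 62.5 mm and 10.7 degrees, less where a joint would pass 70% of its speed; a pose out of reach is approached as far as the arm can. A call with a gripper value outside its range is refused whole. "hand" is the opening in per cent of the stroke, from 0 (shut) to 100 (fully open), set as the call begins (left out, the last holds). The fingers move at their own pace and stop on an object; the grip force is fixed at half the most. Time passes only in rows, so rows that do not move let the fingers close. It gives the time, the measured TCP pose, the force and the opening at its end, in the units of the state.
- bot.get_obs(): the state, without advancing time (a new reading comes with each control period).
- bot.camera(name): name is "side" or "top"; returns a dict with "frame" (400x640x3 uint8, blue, green, red), "range_z" (400x640 float32, m along the optical axis (not along the pixel's ray), 0 where there is no reading), "K" (3x3 intrinsics, pixels), "cam_to_world" (4x4, takes a point from camera to world coordinates). Camera axes: x right, y down, z forward; pixel columns grow to the right and rows downward; lengths in m; the calibration is good to about 2 mm. A picture is of the moment at which its call begins.
- bot.job_done(): hands the job in, once; it reports no verdict.
Trained networks look in the newest picture that a camera, given by its name, has taken for a name from the list of things; names that differ only in an ending like _2 or _b are one class to them, and where a whole thing is asked for, a point or a joint stands for the part that bears it (a point fixed in the world has none). Each returns a list of dicts, best first, with "p" (0 to 1); they miss things now and then, are a little off and sometimes report something else, mostly with a low value. They report only what shows in the picture. A call takes as long as a camera call.
- bot.outline_of(query, camera): "mask" (400x640 bool, what is visible of it) and "point" ([row, column] in pixels, amid what is visible of it).
The state is a dict: "clock": time; "joint_pos": joint angles; "joint_vel": joint speeds; "tau": joint torques, N m; "eef_pos": TCP position; "tool_rot": TCP orientation; "ft_force": force on the tool from outside, world axes, zero at the start; "ft_torque": the same for the moment, N m; "grip_width": finger opening in m.
Only numpy, scipy, OpenCV 4.12 (cv2) and the standard library are available. Lean on these libraries where they do the work, as an engineer would, in place of code of your own. Each camera call takes 0.05 s, during which the arm holds its last target.

### The job

Unlock the key safe: roll its three thumbwheels so that, from left to right as seen from the robot, the digits 2, 7 and 4 face squarely up, then slide the lid fully open to the left so that the spare key can be taken. Leave the wheels on the code and do not disturb the other things on the bench.

Things in the scene. Friction and masses are not known exactly. Their poses are not given: they have to be found in the camera images.
- safe: The grey key safe, fixed to the bench, 230 wide (its y), 230 deep (its x), flat deck 52 above the bench. Origin: centre of its underside, on the bench; x points away from the robot, y to the left, z up. A row of three thumbwheels stands up through the deck along y, on the robot's side (safe x = -55); on the far side a steel lid with a black grip covers the compartment.
- axle_left (a point): Centre of the left thumbwheel, on its axle (safe x = -55, y = +70, 55 above the bench; the axle runs along the safe's y). The white wheel is 34 wide along the axle with flat sides, radius 44 (top 99 above the bench), with ten ribs across the rim, 3 high, between the digits; 36 of free space between neighbouring wheels. The upper half of the wheel stands clear of the deck, so it can be pinched by its flat sides from above, or pushed along by a rib.
- wheel_left (a joint): Turn of the left wheel (rad). Ten black digits 0 to 9, 20 high, on the rim, upright seen from the robot, 36 degrees apart; the one facing straight up is set. Digit k is straight up at k x 0.628 rad (so 2 at 1.257). The value grows when the top of the wheel is rolled away from the robot (to the safe's +x). Stops lie just below 0 and just past 9. Light friction (0.06 N m), no clicks; it stays where it is left.
- axle_middle (a point): Centre of the middle thumbwheel, on its axle (safe x = -55, y = 0, 55 above the bench; the axle runs along the safe's y). The white wheel is 34 wide along the axle with flat sides, radius 44 (top 99 above the bench), with ten ribs across the rim, 3 high, between the digits; 36 of free space between neighbouring wheels. The upper half of the wheel stands clear of the deck, so it can be pinched by its flat sides from above, or pushed along by a rib.
- wheel_middle (a joint): Turn of the middle wheel (rad). Ten black digits 0 to 9, 20 high, on the rim, upright seen from the robot, 36 degrees apart; the one facing straight up is set. Digit k is straight up at k x 0.628 rad (so 7 at 4.398). The value grows when the top of the wheel is rolled away from the robot (to the safe's +x). Stops lie just below 0 and just past 9. Light friction (0.06 N m), no clicks; it stays where it is left.
- axle_right (a point): Centre of the right thumbwheel, on its axle (safe x = -55, y = -70, 55 above the bench; the axle runs along the safe's y). The white wheel is 34 wide along the axle with flat sides, radius 44 (top 99 above the bench), with ten ribs across the rim, 3 high, between the digits; 36 of free space between neighbouring wheels. The upper half of the wheel stands clear of the deck, so it can be pinched by its flat sides from above, or pushed along by a rib.
- wheel_right (a joint): Turn of the right wheel (rad). Ten black digits 0 to 9, 20 high, on the rim, upright seen from the robot, 36 degrees apart; the one facing straight up is set. Digit k is straight up at k x 0.628 rad (so 4 at 2.513). The value grows when the top of the wheel is rolled away from the robot (to the safe's +x). Stops lie just below 0 and just past 9. Light friction (0.06 N m), no clicks; it stays where it is left.
- lid_grip (a point): Middle of the black grip on the lid, 80 above the bench: an upright bar 56 long along the safe's x, 14 thick along y, its top 93 and its foot 57 above the bench. It moves with the lid.
- lid (a joint): Slide of the lid (m): 0 shut, 0.068 fully open at its stop; it opens towards the safe's +y (left seen from the robot), against about 2 N of friction, and stays where it is left. A bolt blocks it after about 3 mm unless all three wheels show the code.
- bowl: Bystander, loose: white ceramic key bowl, 124 across, 50 high (mm). Origin: centre of its underside.
- pod: Bystander, loose: grey plastic deodorizer pod, round, 86 across, 64 high (mm). Origin: centre of its underside.
- pads: Bystander, loose: stack of four black rubber heel pads, about 65 x 60, 36 high (mm). Origin: centre of its underside.
- brush: Bystander, loose: shoe brush, 150 x 50, 40 high, wooden back up (mm). Origin: centre of its underside.
- tin: Bystander, loose: closed metal polish tin, 84 across, 28 high (mm). Origin: centre of its underside.
- stick: Bystander, loose: wooden cleaning block, 120 x 26 x 20 (mm). Origin: centre of its underside.

How it is judged:
By the outcome, as a careful person would: the job done as asked, in the order asked, and still so for the second after the job is handed in, with the robot touching nothing.
It also fails if it takes over 64 s, if anything falls off the work surface, if the arm or the gripper's body presses on something with over 40 N, if the wrist force passes 120 N, or if a joint passes its speed limit or range.

## Working session

There is one attempt and no reset: what is moved stays moved. The work goes in short steps, Python scripts to look and compute and a tool call to move; the robot and the scene stay as the last step left them, time stands still between calls to the robot, and variables do not carry over. Pictures are saved under pics/ and viewed, and the job is handed in when it is done.

Besides the shell and the picture viewer there is one more tool, called after ">>>" as name(argument=value, ...) on one line, values as JSON. play_rows: Moves the arm, as the interface text tells. Its arguments: {"type":"object","properties":{"plan":{"type":"array","items":{"type":"number"}},"hand":{"type":"number"}},"required":["plan"]}

```bash
ls; mkdir -p pics
python3 - <<'E'
from workcell import bot
import cv2,numpy as np
for n in ("top","side"):
    c=bot.camera(n); cv2.imwrite(f"pics/{n}0.png",c["frame"]); np.savez(f"{n}0.npz",**c); print(c["K"],c["cam_to_world"])
o=bot.get_obs(); print({k:np.round(v,3) for k,v in o.items()})
E
```

```text
pics
[[372.58417661   0.         315.9847667 ]
 [  0.         372.58417661 197.72132896]
 [  0.           0.           1.        ]] [[ 0.01216074 -0.9803725   0.19677875  0.44420002]
 [-0.99973917 -0.0157253  -0.01656216  0.0612731 ]
 [ 0.01933149 -0.19652601 -0.98030802  0.89340709]
 [ 0.          0.          0.          1.        ]]
[[496.80246984   0.         325.23485501]
 [  0.         496.80246984 202.09969725]
 [  0.           0.           1.        ]] [[ 0.86773917 -0.26644795  0.41956432  0.12450863]
 [-0.49701469 -0.46133775  0.73494482 -0.76517919]
 [-0.00226368 -0.84627004 -0.53274938  0.6475195 ]
 [ 0.          0.          0.          1.        ]]
{'clock': np.float64(0.1), 'joint_pos': array([ 1.168,  0.241,  0.004,  1.335, -0.   ,  1.571]), 'joint_vel': array([ 0.   , -0.003,  0.001, -0.001,  0.001,  0.001]), 'tau': array([ 1.0000e-03, -3.7314e+01,  2.5301e+01,  1.1000e-02,  0.0000e+00,
        0.0000e+00]), 'eef_pos': array([0.196, 0.459, 0.242]), 'tool_rot': array([ 0.2  ,  0.98 , -0.001, -0.   ]), 'ft_force': array([-0.805, -0.416, -0.54 ]), 'ft_torque': array([-0.01 , -0.022,  0.013]), 'grip_width': np.float64(0.085)}
```

View pics/top0.png

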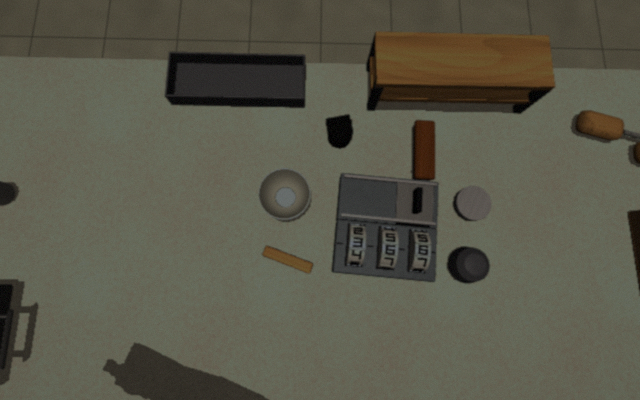

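View pics/side0.png

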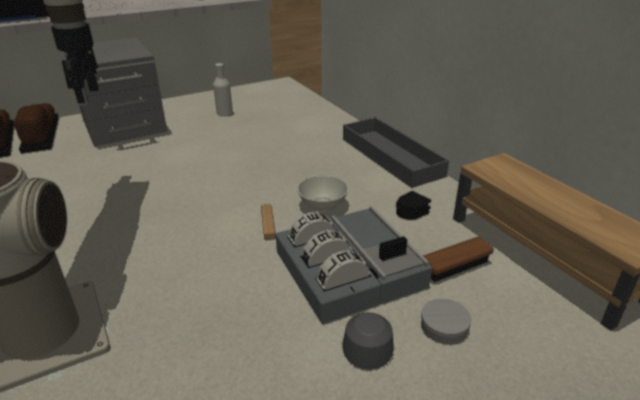

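```bash
cat > h.py <<'E'
import numpy as np,cv2
def proj(c,P):
    P=np.atleast_2d(P); T=np.linalg.inv(c["cam_to_world"]); q=P@T[:3,:3].T+T[:3,3]; q=q@c["K"].T; return q[:,:2]/q[:,2:]
def cloud(c):
    z=c["range_z"]; v,u=np.mgrid[:400,:640]; K=c["K"]
    p=np.stack([(u-K[0,2])/K[0,0]*z,(v-K[1,2])/K[1,1]*z,z],-1)
    T=c["cam_to_world"]; w=p@T[:3,:3].T+T[:3,3]; w[z<=0]=np.nan; return w
E
python3 - <<'E'
from h import *
c=dict(np.load("top0.npz")); w=cloud(c)
f=c["frame"]; cv2.imwrite("pics/topz.png",cv2.resize(f[160:290,320:450],(780,780),interpolation=cv2.INTER_CUBIC)[:600] )
cv2.imwrite("pics/topw.png",cv2.resize(f[215:280,330:440],(800,472),interpolation=cv2.INTER_CUBIC))
s=dict(np.load("side0.npz"));cv2.imwrite("pics/sidew.png",cv2.resize(s["frame"][200:300,275:395],(720,600),interpolation=cv2.INTER_CUBIC))
for nm,d in (("top",c),("side",s)):
    w=cloud(d); m=(abs(w[...,2]-.052)<.006)
    m[:, :]&= (w[...,0]>.2)&(w[...,0]<.7)&(w[...,1]>-.3)&(w[...,1]<.2)
    mm=cv2.morphologyEx(m.astype(np.uint8),cv2.MORPH_OPEN,np.ones((3,3)))
    n,l,st,_=cv2.connectedComponentsWithStats(mm); i=1+np.argmax(st[1:,4]); 
    # above-deck union
    M=(w[...,2]>.044)&(w[...,0]>.2)&(w[...,0]<.75)&(w[...,1]>-.3)&(w[...,1]<.2)
    n,l2,st,_=cv2.connectedComponentsWithStats(M.astype(np.uint8)); i=1+np.argmax(st[1:,4]); P=w[l2==i]
    print(nm,st[i],cv2.minAreaRect((P[:,:2]*1000).astype(np.float32)), np.nanmedian(w[mm>0][:,2]))
E
```

```text
top [ 332  173  106  109 9922] ((552.0572509765625, -114.34808349609375), (230.74481201171875, 230.61557006835938), 85.2588119506836) 0.052086712192521256
side [ 276  206  157  101 9165] ((548.9281005859375, -117.17477416992188), (232.01583862304688, 229.0956268310547), 85.61589813232422) 0.05079108530052129
```

View pics/topw.png

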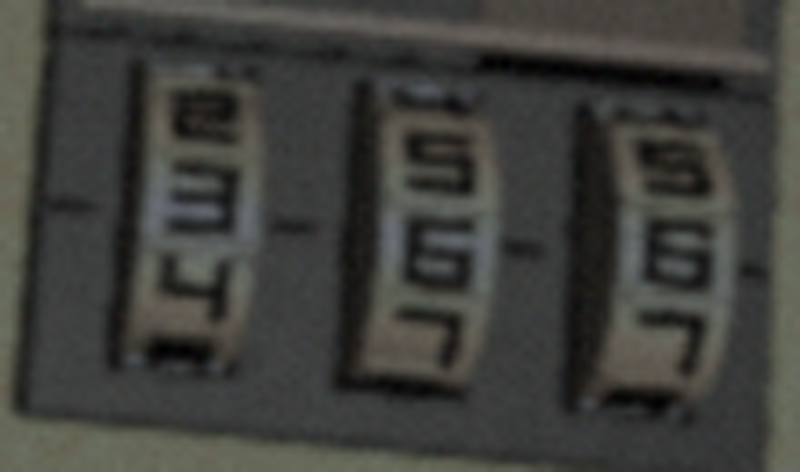

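View pics/sidew.png

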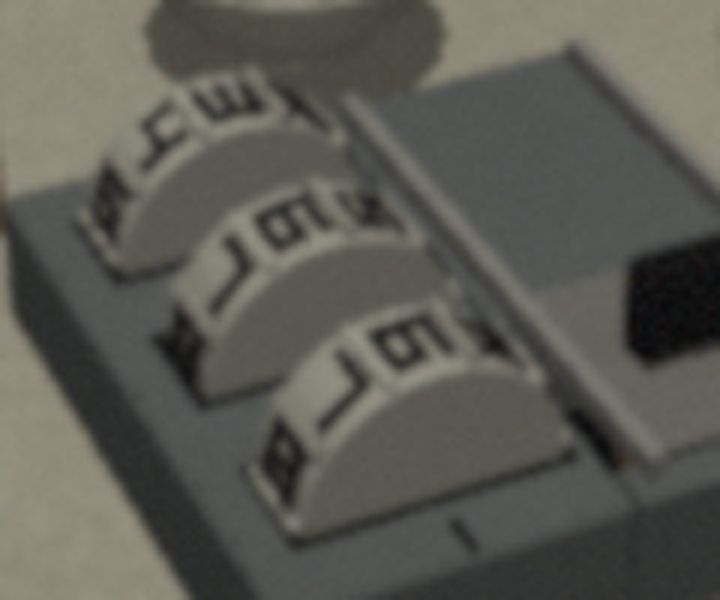

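```bash
cat >> h.py <<'E'
def safe_T(x=.5505,y=-.1158,yaw=-4.6):
    a=np.radians(yaw); T=np.eye(4); T[:2,:2]=[[np.cos(a),-np.sin(a)],[np.sin(a),np.cos(a)]]; T[:2,3]=x,y; return T
def unwrap(c,T,name,R=.044,sc=8):
    # rows: theta from +80 (away) to -80 (towards robot), cols: y from +17 to -17
    th=np.radians(np.arange(80,-80.01,-.25)); ys=np.linspace(.017,-.017,120); out=[]
    for yc in (.07,0,-.07):
        A,Y=np.meshgrid(th,ys,indexing='ij')
        P=np.stack([-.055+R*np.sin(A),yc+Y,.055+R*np.cos(A)],-1).reshape(-1,3)
        W=P@T[:3,:3].T+T[:3,3]; q=proj(c,W).reshape(*A.shape,2).astype(np.float32)
        im=cv2.remap(c["frame"],q[...,0],q[...,1],cv2.INTER_CUBIC)
        for d in range(-72,80,12):
            r=int((80-d)/.25); cv2.line(im,(0,r),(8 if d else 119,r),(0,0,255) if d==0 else (0,255,0),1)
            if d%36==0: cv2.putText(im,str(d),(10,r+4),0,.4,(0,160,0),1)
        out+= [im,np.zeros((len(th),10,3),np.uint8)]
    im=np.hstack(out); im=cv2.resize(im[:, :],(im.shape[1],600)); im=np.clip(im*1.5,0,255).astype(np.uint8)
    cv2.imwrite(name,im)
E
python3 - <<'E'
from h import *
from scipy.optimize import least_squares
# refine the deck pose with a rectangle fit of the boundary
for nm in ("top","side"):
    d=dict(np.load(nm+"0.npz")); w=cloud(d)
    M=((w[...,2]>.044)&(w[...,0]>.2)&(w[...,0]<.75)&(w[...,1]>-.3)&(w[...,1]<.2)).astype(np.uint8)
    n,l,st,_=cv2.connectedComponentsWithStats(M);i=1+np.argmax(st[1:,4]);m=(l==i).astype(np.uint8)
    cs,_=cv2.findContours(m,0,1);k=max(cs,key=len)[:,0]
    P=w[k[:,1],k[:,0]]; P=P[abs(P[:,2]-.05)<.008][:,:2]
    def r(p):
        R=safe_T(*p)[:2,:2]; q=abs((P-p[:2])@R); return np.max(q,1)-.1145
    s=least_squares(r,[.55,-.115,-4.6],loss="soft_l1",f_scale=.002); print(nm,s.x,np.std(s.fun),len(P))
    unwrap(d,safe_T(*s.x),f"pics/unw_{nm}0.png")
E
```

```text
top [ 0.55162764 -0.11343772 -4.75990194] 0.0008405866141546339 391
side [ 0.55007657 -0.11640014 -4.85495452] 0.0015162056079246337 259
```

View pics/unw_top0.png

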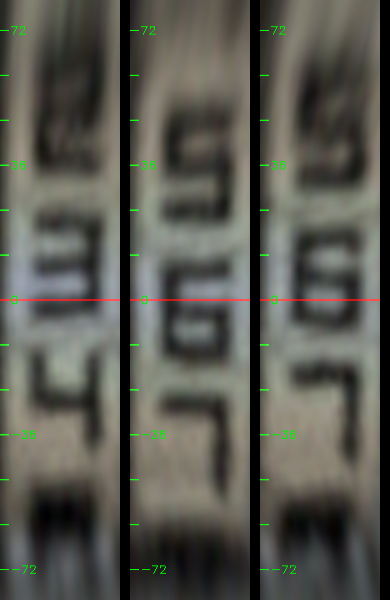

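View pics/unw_side0.png

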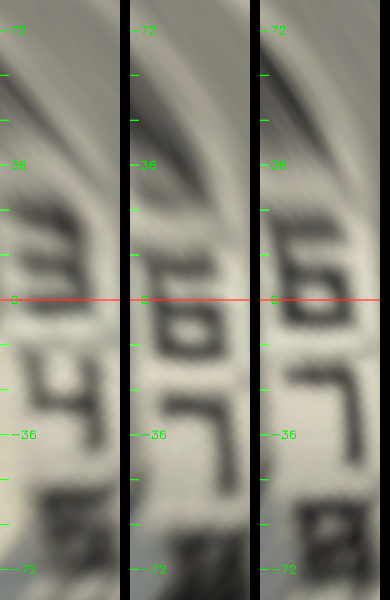

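```bash
cat >> h.py <<'E'
from scipy.spatial.transform import Rotation as Rn
ST=safe_T(.5509,-.1149,-4.8)
def tool(safe_p,tilt=0,T=None):
    """pose: TCP at safe_p, tool x=-safe x, y=safe y, tilted tilt deg about safe y"""
    T=ST if T is None else T
    R=T[:3,:3]@Rn.from_euler('y',tilt,degrees=True).as_matrix()@np.diag([-1,1,-1.])
    return T[:3,:3]@np.array(safe_p)+T[:3,3],R
def wheel(yc,tilt,r,T=None):
    a=np.radians(tilt); return tool([-.055+r*np.sin(a),yc,.055+r*np.cos(a)],tilt,T)
def rows(p0,R0,p1,R1,n):
    rv=Rn.from_matrix(R0.T@R1).as_rotvec(); out=[];
    for i in range(n):
        R=R0@Rn.from_rotvec(rv*i/n).as_matrix(); d=R.T@(p1-p0)/n*1000
        out+=[float(round(x,1)) for x in d]+[float(round(x,4)) for x in rv/n]
    print(n,out)
def arc(phi,r,n):
    f=np.radians(phi/n); print(n,[round(-r*np.sin(f)*1000,2),0,round(r*(1-np.cos(f))*1000,2),0,round(f,4),0])
def cur():
    from workcell import bot
    o=bot.get_obs(); return o["eef_pos"],Rn.from_quat(o["tool_rot"]).as_matrix(),o
E
python3 - <<'E'
from h import *
p,R,o=cur()
p1,R1=wheel(.07,23,.13); print(p1, np.degrees(Rn.from_matrix(R.T@R1).as_rotvec()))
rows(p,R,p1,R1,14)
E
```

```text
[ 0.55256724 -0.04479364  0.17466563] [  3.56420038  22.78813394 -18.05159499]
14 [-37.6, -23.1, 4.8, 0.0044, 0.0284, -0.0225, -37.2, -24.0, 3.9, 0.0044, 0.0284, -0.0225, -36.7, -24.8, 2.9, 0.0044, 0.0284, -0.0225, -36.2, -25.6, 2.0, 0.0044, 0.0284, -0.0225, -35.7, -26.4, 1.1, 0.0044, 0.0284, -0.0225, -35.1, -27.2, 0.2, 0.0044, 0.0284, -0.0225, -34.5, -28.0, -0.7, 0.0044, 0.0284, -0.0225, -33.8, -28.7, -1.5, 0.0044, 0.0284, -0.0225, -33.1, -29.5, -2.3, 0.0044, 0.0284, -0.0225, -32.3, -30.2, -3.1, 0.0044, 0.0284, -0.0225, -31.5, -31.0, -3.9, 0.0044, 0.0284, -0.0225, -30.7, -31.7, -4.6, 0.0044, 0.0284, -0.0225, -29.8, -32.4, -5.4, 0.0044, 0.0284, -0.0225, -28.9, -33.1, -6.0, 0.0044, 0.0284, -0.0225]
```

>>> play_rows(plan=[-37.6,-23.1,4.8,0.0044,0.0284,-0.0225,-37.2,-24.0,3.9,0.0044,0.0284,-0.0225,-36.7,-24.8,2.9,0.0044,0.0284,-0.0225,-36.2,-25.6,2.0,0.0044,0.0284,-0.0225,-35.7,-26.4,1.1,0.0044,0.0284,-0.0225,-35.1,-27.2,0.2,0.0044,0.0284,-0.0225,-34.5,-28.0,-0.7,0.0044,0.0284,-0.0225,-33.8,-28.7,-1.5,0.0044,0.0284,-0.0225,-33.1,-29.5,-2.3,0.0044,0.0284,-0.0225,-32.3,-30.2,-3.1,0.0044,0.0284,-0.0225,-31.5,-31.0,-3.9,0.0044,0.0284,-0.0225,-30.7,-31.7,-4.6,0.0044,0.0284,-0.0225,-29.8,-32.4,-5.4,0.0044,0.0284,-0.0225,-28.9,-33.1,-6.0,0.0044,0.0284,-0.0225,0,0,0,0,0,0], hand=59)

```text
clock: 1.98
eef_pos: [0.5534, -0.0468, 0.1714]
tool_rot: [0.043, 0.979, 0.01, -0.201]
ft_force: [-0.3, -0.3, -0.4]
grip_width: 0.0506
```

Run:
```python
from h import *
from workcell import bot
p,R,o=cur(); print(p,o["joint_pos"].round(3),o["grip_width"])
p1,R1=wheel(.07,23,.13); print((p1-p)*1000,Rn.from_matrix(R.T@R1).as_rotvec())
p2,R2=wheel(.07,23,.024); rows(p,R,p2,R2,1); rows(p,R,p2,R2,4)
c=bot.camera("side"); s=c["frame"]; np.savez("side1.npz",**c); cv2.imwrite("pics/s1.png",cv2.resize(s[100:320,220:440],(600,600)))
c=bot.camera("top"); s=c["frame"]; np.savez("top1.npz",**c); cv2.imwrite("pics/t1.png",cv2.resize(s[120:300,300:480],(600,600)))
```

```text
[ 0.55338817 -0.04682762  0.17136512] [-8.600e-02  7.240e-01  5.060e-01  1.757e+00  3.000e-03  1.000e-03] 0.05055225093804034
[-0.82092619  2.03397972  3.30051245] [ 0.00336864 -0.00329682 -0.00321384]
1 [1.9, 1.6, 103.4, 0.0034, -0.0033, -0.0032]
4 [0.5, 0.4, 25.8, 0.0008, -0.0008, -0.0008, 0.5, 0.4, 25.8, 0.0008, -0.0008, -0.0008, 0.5, 0.4, 25.8, 0.0008, -0.0008, -0.0008, 0.5, 0.5, 25.8, 0.0008, -0.0008, -0.0008]
```

View pics/s1.png

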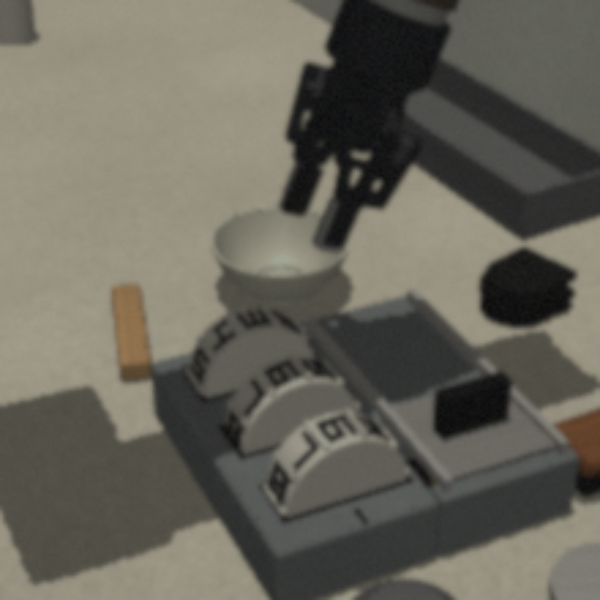

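View pics/t1.png

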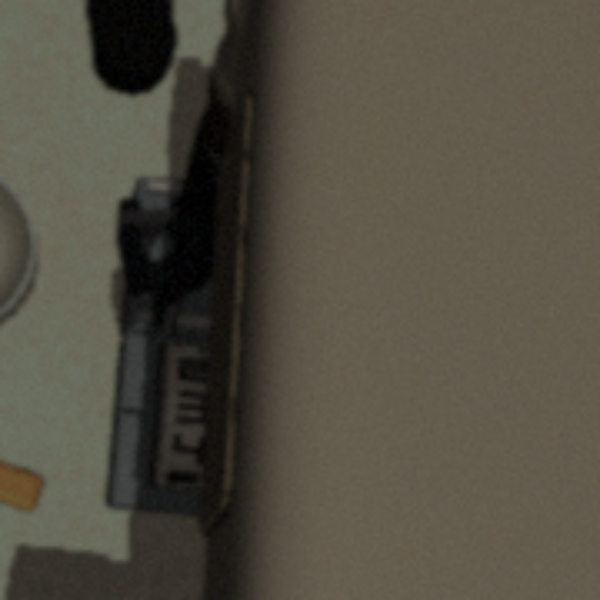

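Run:
```python
from h import *
p,R,o=cur(); print(o["clock"],p,o["joint_vel"].round(4))
p1,R1=wheel(.07,23,.13); print((p1-p)*1000,Rn.from_matrix(R.T@R1).as_rotvec())
p2,R2=wheel(.07,23,.024); rows(p,R,p2,R2,1); rows(p,R,p2,R2,4)
```

```text
2.075 [ 0.55234886 -0.04437999  0.17361713] [ 0.0258 -0.0397 -0.0177  0.001   0.0003 -0.0017]
[ 0.21838097 -0.4136437   1.04849969] [ 0.00302503 -0.00155537 -0.00020601]
1 [0.0, -0.7, 104.9, 0.003, -0.0016, -0.0002]
4 [0.0, -0.2, 26.2, 0.0008, -0.0004, -0.0001, 0.0, -0.2, 26.2, 0.0008, -0.0004, -0.0001, 0.0, -0.1, 26.2, 0.0008, -0.0004, -0.0001, 0.0, -0.1, 26.2, 0.0008, -0.0004, -0.0001]
```

>>> play_rows(plan=[0,0,26.5,0,0,0,0,0,26.5,0,0,0,0,0,20,0,0,0,0,0,13,0,0,0,0,0,10,0,0,0,0,0,10,0,0,0,0,0,0,0,0,0,0,0,0,0,0,0])

```text
clock: 3.08
eef_pos: [0.512, -0.0406, 0.0775]
tool_rot: [0.041, 0.979, 0.01, -0.198]
ft_force: [0.9, -0.6, -0.1]
grip_width: 0.0504
```

Run:
```python
from h import *
from workcell import bot
p,R,o=cur(); print(o["clock"],p,o["ft_force"],o["ft_torque"])
p1,R1=wheel(.07,23,.024); print((p1-p)*1000,Rn.from_matrix(R.T@R1).as_rotvec())
c=bot.camera("side"); s=c["frame"]; np.savez("side2.npz",**c); cv2.imwrite("pics/s2.png",cv2.resize(s[150:300,250:400],(600,600)))
arc(-46,.024,8)
```

```text
3.075 [ 0.51202612 -0.0406431   0.07746279] [ 0.87477075 -0.56993007 -0.10047836] [-0.0630352  -0.38729612  0.00698909]
[-0.73111975 -0.68481162 -0.37067569] [0.00231249 0.00159087 0.00060022]
8 [np.float64(2.4), 0, np.float64(0.12), 0, np.float64(-0.1004), 0]
```

View pics/s2.png

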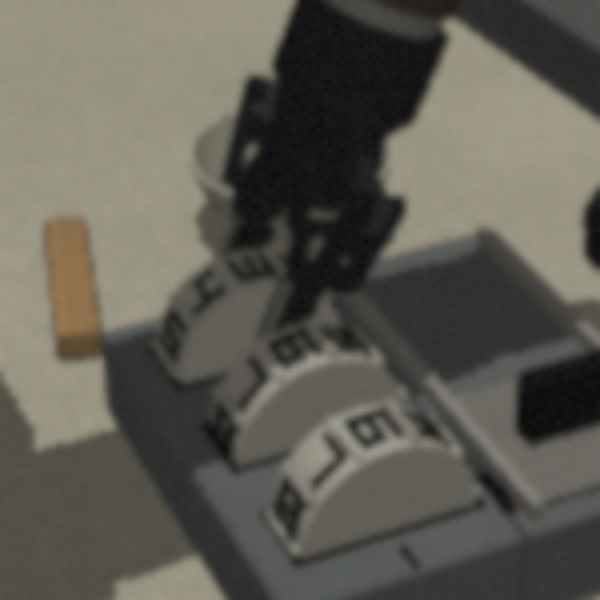

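>>> play_rows(plan=[0,0,0,0,0,0,0,0,0,0,0,0,0,0,0,0,0,0,0,0,0,0,0,0,0,0,0,0,0,0], hand=0)

```text
clock: 3.75
eef_pos: [0.5121, -0.0407, 0.0776]
tool_rot: [0.041, 0.979, 0.009, -0.198]
ft_force: [1.7, -1.6, 5.6]
grip_width: 0.0332
```

Run:
```python
from h import *
p,R,o=cur(); print(o["clock"],p,ST[:3,:3].T@o["ft_force"],o["ft_torque"],o["grip_width"])
p1,R1=wheel(.07,23,.024); print(ST[:3,:3].T@(p1-p)*1000,Rn.from_matrix(R.T@R1).as_rotvec())
```

```text
3.75 [ 0.51211322 -0.04073503  0.07761268] [ 1.85683132 -1.41300523  5.56424236] [-0.2300449  -0.34085768  0.03951063] 0.033242367913192794
[-0.76573578 -0.65926769 -0.52056427] [0.00195148 0.00212911 0.00062521]
```

>>> play_rows(plan=[2.4,0,0.12,0,-0.1,0,2.4,0,0.12,0,-0.1,0,2.4,0,0.12,0,-0.1,0,2.4,0,0.12,0,-0.1,0,2.4,0,0.12,0,-0.1,0,2.4,0,0.12,0,-0.1,0,2.4,0,0.12,0,-0.1,0,2.4,0,0.12,0,-0.098,0,0,0,0,0,0,0,0,0,0,0,0,0,0,0,0,0,0,0])

```text
clock: 5.12
eef_pos: [0.4931, -0.0392, 0.0747]
tool_rot: [0.041, 0.98, -0.007, 0.196]
ft_force: [17.1, -2.8, -27.3]
grip_width: 0.0333
```

Run:
```python
from h import *
p,R,o=cur(); print(o["clock"],p,ST[:3,:3].T@o["ft_force"],o["ft_torque"],o["grip_width"],o["joint_pos"].round(2))
p1,R1=wheel(.07,23-45.7,.024); print(ST[:3,:3].T@(p1-p)*1000,np.degrees(Rn.from_matrix(R.T@R1).as_rotvec()))
```

```text
5.125 [ 0.49305426 -0.03918442  0.07467429] [ 17.30217129  -1.39278728 -27.25069127] [-0.34751536 -0.99420661  0.01234058] 0.03333316613221381 [-0.08  0.16 -0.69  0.32 -0.    0.01]
[-0.28316229 -0.60962993  2.46662285] [ 0.08924744 -0.06770443 -0.0568142 ]
```

>>> play_rows(plan=[0,0,0,0,0,0,0,0,0,0,0,0,0,0,0,0,0,0], hand=59)

```text
clock: 5.5
eef_pos: [0.4927, -0.0389, 0.0773]
tool_rot: [0.041, 0.979, -0.007, 0.197]
ft_force: [0.3, 0.1, -0.9]
grip_width: 0.0503
```

Run:
```python
from h import *
p,R,o=cur(); print(o["clock"],p,ST[:3,:3].T@o["ft_force"],o["grip_width"])
p1,R1=wheel(.07,23-45.7,.024); print(ST[:3,:3].T@(p1-p)*1000,np.degrees(Rn.from_matrix(R.T@R1).as_rotvec()))
```

```text
5.5 [ 0.49270947 -0.03887287  0.07726843] [ 0.31677008  0.1488186  -0.88602135] 0.05025786453832093
[ 0.08648427 -0.89123099 -0.12751581] [ 0.13096584  0.06381711 -0.05789598]
```

>>> play_rows(plan=[0,0,-20,0,0,0,0,0,-40,0,0,0,0,0,-55,0,0,0,0,0,-55,0,0,0,0,0,-30,0,0,0,0,0,0,0,0,0])

```text
clock: 6.25
eef_pos: [0.4168, -0.0329, 0.265]
tool_rot: [0.041, 0.979, -0.007, 0.201]
ft_force: [-0.3, -1.4, -0.4]
grip_width: 0.0504
```

```bash
cat >> h.py <<'E'
POSE={"top":(.55163,-.11344,-4.76),"side":(.55008,-.1164,-4.85)}
def look(k):
    from workcell import bot
    for n in ("top","side"):
        c=bot.camera(n); np.savez(f"{n}{k}.npz",**c); unwrap(c,safe_T(*POSE[n]),f"pics/u_{n}{k}.png")
        a=cv2.imread(f"pics/u_{n}{k}.png"); 
        globals().setdefault("_im",{})[n]=a
        b=c["frame"][140:310,250:450]; globals()["_im"][n+"f"]=b
    I=globals()["_im"]; cv2.imwrite(f"pics/u{k}.png",np.hstack([I["top"],I["side"]]))
    cv2.imwrite(f"pics/f{k}.png",np.hstack([cv2.resize(I["topf"],(400,340)),cv2.resize(I["sidef"],(400,340))]))
E
python3 - <<'E'
from h import *
look(3)
E
```

```text
(no output)
```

View pics/u3.png

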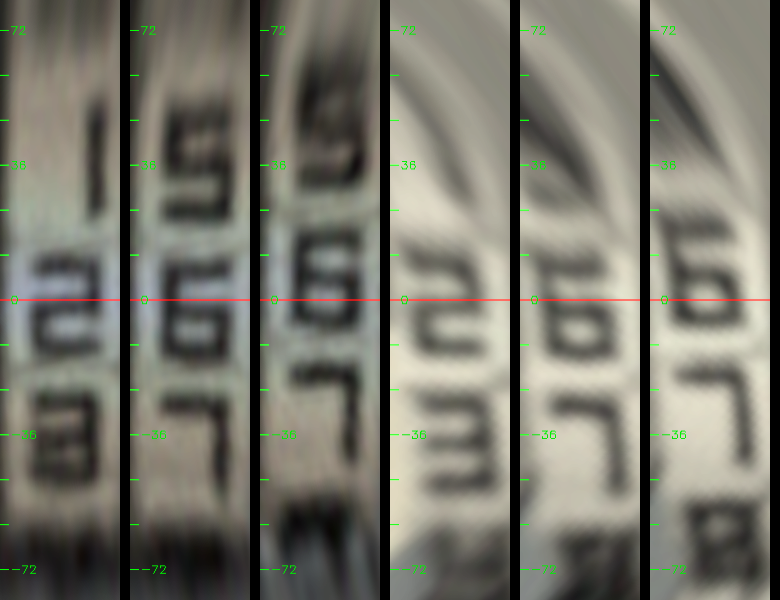

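View pics/f3.png

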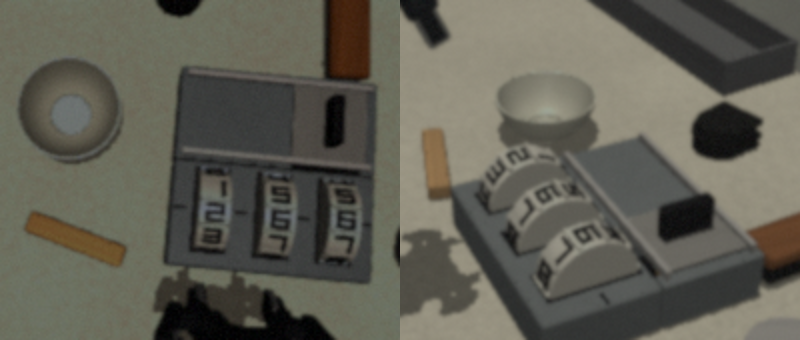

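```bash
cat >> h.py <<'E'
def prof(c,T,yc,R=.044):
    th=np.arange(60,-60.01,-.25); A,Y=np.meshgrid(np.radians(th),np.linspace(.006,-.006,25),indexing='ij')
    P=np.stack([-.055+R*np.sin(A),yc+Y,.055+R*np.cos(A)],-1).reshape(-1,3)
    q=proj(c,P@T[:3,:3].T+T[:3,3]).reshape(*A.shape,2).astype(np.float32)
    g=cv2.cvtColor(c["frame"],cv2.COLOR_BGR2GRAY).astype(np.float32)
    im=cv2.remap(g,q[...,0],q[...,1],cv2.INTER_LINEAR)
    return th,im.mean(1)
E
python3 - <<'E'
from h import *
from scipy.signal import find_peaks
for n in ("top","side"):
    c=dict(np.load(n+"3.npz")); T=safe_T(*POSE[n])
    for i,yc in enumerate((.07,0,-.07)):
        th,p=prof(c,T,yc); k,_=find_peaks(p,prominence=4); k2,_=find_peaks(-p,prominence=4)
        print(n,i,"bright",[(float(th[j]),int(p[j])) for j in k],"dark",[(float(th[j]),int(p[j])) for j in k2])
    q=proj(c,np.c_[[[-.055,y,.052] for y in (.1,.035,-.035,-.1)]]@T[:3,:3].T+T[:3,3]); print(q.round(1))
    x0,y0=q.min(0).astype(int)-12; x1,y1=q.max(0).astype(int)+12
    im=cv2.resize(c["frame"][y0:y1,x0:x1],None,fx=6,fy=6,interpolation=cv2.INTER_CUBIC)
    for a in q: cv2.circle(im,tuple(int(v) for v in ((a-[x0,y0]+.5)*6)),2,(0,0,255),-1)
    cv2.imwrite(f"pics/mk_{n}.png",np.clip(im*1.5,0,255).astype(np.uint8)); print(im.shape)
E
```

```text
top 0 bright [(23.0, 109), (3.0, 96), (-7.75, 83), (-20.0, 96), (-31.75, 68), (-41.25, 47), (-54.0, 76)] dark [(8.75, 48), (-2.5, 49), (-13.25, 46), (-28.0, 41), (-38.0, 36), (-45.5, 35)]
top 1 bright [(41.75, 53), (30.0, 75), (16.75, 99), (2.0, 75), (-8.0, 74), (-21.75, 93), (-37.0, 92), (-52.0, 90)] dark [(46.25, 38), (37.0, 39), (23.75, 37), (6.75, 45), (-2.75, 45), (-13.5, 36), (-28.0, 39), (-45.5, 85)]
top 2 bright [(38.5, 60), (24.5, 91), (11.5, 73), (0.75, 77), (-12.75, 97), (-30.25, 102)] dark [(56.5, 32), (33.75, 42), (15.5, 43), (6.25, 44), (-4.75, 43), (-19.25, 38)]
[[340.4 245.2]
 [369.2 248. ]
 [400.2 251. ]
 [428.9 253.8]]
(192, 672, 3)
side 0 bright [(21.5, 132), (3.0, 106), (-7.0, 113), (-19.5, 142), (-33.25, 112), (-43.5, 107), (-56.0, 113)] dark [(44.25, 93), (9.0, 71), (-1.75, 79), (-12.25, 75), (-27.75, 68), (-38.5, 77), (-49.0, 69)]
side 1 bright [(18.5, 119), (2.75, 111), (-8.5, 102), (-20.5, 142), (-38.25, 134)] dark [(35.25, 67), (8.5, 71), (-3.25, 64), (-13.5, 69), (-28.5, 63)]
side 2 bright [(29.25, 117), (12.5, 112), (0.25, 102), (-11.5, 143), (-29.5, 141)] dark [(44.5, 81), (19.0, 71), (6.0, 64), (-4.75, 67), (-20.25, 66), (-56.75, 48)]
[[304.1 228.9]
 [316.9 246.1]
 [332.3 266.8]
 [348.2 288.2]]
(504, 408, 3)
```

View pics/mk_top.png

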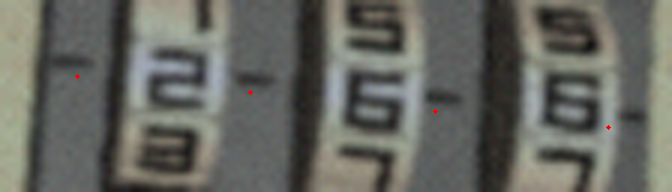

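View pics/mk_side.png

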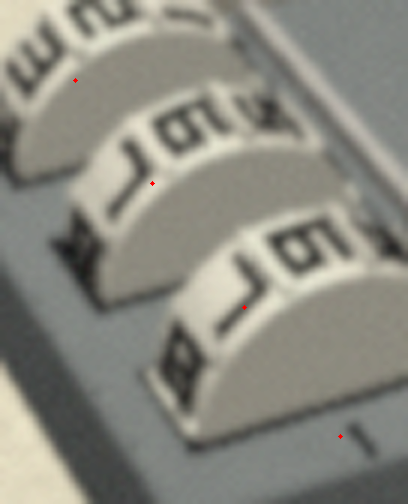

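Run:
```python
from h import *
from scipy.optimize import least_squares
for k in (0,3):
  for n in ("top","side"):
    c=dict(np.load(f"{n}{k}.npz")); T=safe_T(*POSE[n]); w=cloud(c); q=(w-T[:3,3])@T[:3,:3]
    for yc in (.07,0,-.07):
        m=(abs(q[...,1]-yc)<.012)&(q[...,2]>.07)&(q[...,2]<.11)&(abs(q[...,0]+.055)<.06)
        P=q[m][:,[0,2]]
        f=lambda p:np.hypot(P[:,0]-p[0],P[:,1]-p[1])-p[2]
        s=least_squares(lambda p:np.hypot(P[:,0]-p[0],P[:,1]-.055)-p[1],[-.055,.044],loss="soft_l1",f_scale=.001)
        s3=least_squares(f,[-.055,.055,.044],loss="soft_l1",f_scale=.001)
        m2=(q[...,2]>.075)&(q[...,2]<.11)&(abs(q[...,0]+.055)<.03)&(abs(q[...,1]-yc)<.03)
        print(k,n,yc,m.sum(),s.x.round(4),s3.x.round(4),np.std(s.fun).round(4),"y ext",q[m2][:,1].min().round(4),q[m2][:,1].max().round(4))
    g=(q[...,2]>.08)&(q[...,2]<.1)&(q[...,0]>0)&(q[...,0]<.1)&(abs(q[...,1])<.1)
    print("grip",np.median(q[g],0).round(4),q[g].min(0).round(4),q[g].max(0).round(4),g.sum())
```

```text
0 top 0.07 424 [-0.0496  0.0448] [-0.0495  0.0533  0.0462] 0.0016 y ext 0.0523 0.0866
0 top 0 432 [-0.0497  0.0449] [-0.0497  0.0556  0.0444] 0.0016 y ext -0.0178 0.0169
0 top -0.07 424 [-0.0498  0.0449] [-0.0498  0.055   0.0449] 0.0016 y ext -0.0878 -0.0529
grip [ 0.0574 -0.0582  0.0921] [ 0.032  -0.0672  0.0801] [ 0.0875 -0.0522  0.0965] 190
0 side 0.07 302 [-0.0492  0.0436] [-0.049   0.0534  0.045 ] 0.0016 y ext 0.0503 0.0891
0 side 0 357 [-0.0492  0.0437] [-0.0488  0.0526  0.0457] 0.0016 y ext -0.0184 0.0188
0 side -0.07 424 [-0.049   0.0437] [-0.0487  0.053   0.0454] 0.0015 y ext -0.0891 -0.0509
grip [ 0.0575 -0.0633  0.0898] [ 0.0319 -0.0677  0.0804] [ 0.089  -0.0495  0.0935] 239
3 top 0.07 426 [-0.0502  0.0448] [-0.0501  0.0544  0.0452] 0.0017 y ext 0.0524 0.0865
3 top 0 432 [-0.0498  0.0449] [-0.0498  0.0552  0.0447] 0.0016 y ext -0.0175 0.0169
3 top -0.07 425 [-0.0496  0.045 ] [-0.0496  0.055   0.045 ] 0.0016 y ext -0.088 -0.0528
grip [ 0.058  -0.0581  0.0922] [ 0.0318 -0.0668  0.0802] [ 0.087  -0.0523  0.0974] 190
3 side 0.07 296 [-0.0498  0.0436] [-0.0494  0.0522  0.0459] 0.0022 y ext 0.0505 0.0893
3 side 0 361 [-0.0495  0.0437] [-0.0492  0.0528  0.0455] 0.0017 y ext -0.0194 0.0197
3 side -0.07 419 [-0.0489  0.0437] [-0.0485  0.0528  0.0456] 0.0015 y ext -0.088 -0.0512
grip [ 0.0585 -0.0631  0.0894] [ 0.0316 -0.0674  0.0801] [ 0.0882 -0.0498  0.0939] 247
```

```bash
cat >> h.py <<'E'
def _sh(p,d): a=np.radians(p[2]); return (p[0]+d*np.cos(a),p[1]+d*np.sin(a),p[2])
POSE={"top":_sh(POSE["top"],.0052),"side":_sh(POSE["side"],.0058)}
ST=safe_T(*_sh((.5509,-.1149,-4.8),.0053))
E
python3 - <<'E'
from h import *
from scipy.signal import find_peaks
ims=[]
for n in ("top","side"):
    c=dict(np.load(n+"3.npz")); T=safe_T(*POSE[n]); unwrap(c,T,"pics/tmp.png",R=.044 if n=="side" else .0445); ims.append(cv2.imread("pics/tmp.png"))
    for i,yc in enumerate((.07,0,-.07)):
        th,p=prof(c,T,yc); k,_=find_peaks(p,prominence=4); k2,_=find_peaks(-p,prominence=4)
        print(n,i,"bright",[(float(th[j])) for j in k],"dark",[(float(th[j])) for j in k2])
cv2.imwrite("pics/u3b.png",np.hstack(ims))
E
```

```text
top 0 bright [15.5, -3.75, -14.5, -27.25, -39.75, -50.75] dark [2.0, -9.25, -20.25, -35.75, -46.75, -55.75]
top 1 bright [45.25, 32.5, 22.0, 9.5, -4.25, -14.75, -29.0, -45.75] dark [36.25, 28.0, 16.25, 0.0, -9.5, -20.5, -35.75]
top 2 bright [55.5, 40.75, 29.75, 17.0, 4.5, -6.0, -19.75, -38.25] dark [44.5, 36.5, 25.25, 8.5, -0.5, -11.5, -26.5]
side 0 bright [53.25, 13.25, -4.5, -14.25, -26.25, -39.75, -50.25] dark [42.5, 1.25, -9.0, -19.5, -34.5, -45.25, -56.25]
side 1 bright [52.5, 9.5, -5.0, -15.5, -27.25, -44.0] dark [27.25, 0.75, -10.5, -20.25, -35.5, -56.75]
side 2 bright [18.75, 4.0, -7.0, -18.25, -34.5, -55.0] dark [36.5, 9.75, -1.75, -11.75, -27.0, -48.75]
```

View pics/u3b.png

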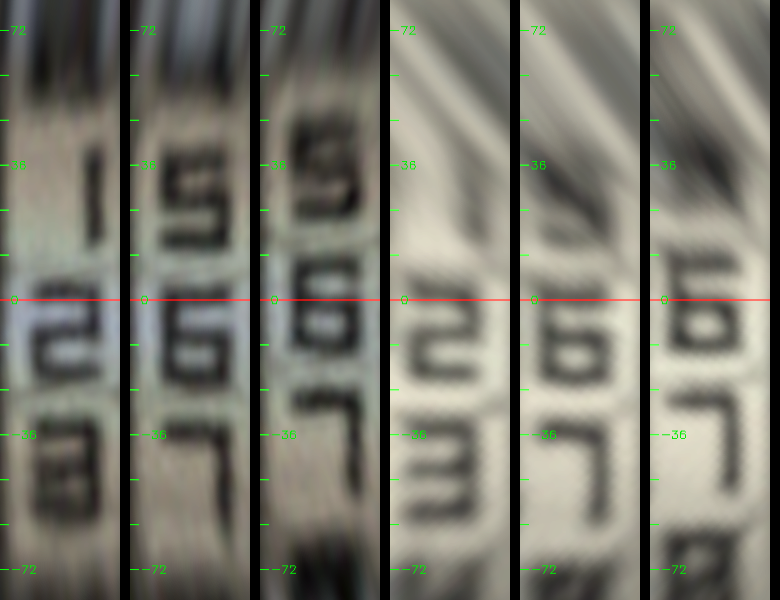

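Run:
```python
from h import *
p,R,o=cur(); print(o["clock"],p,o["joint_vel"].round(3))
p1,R1=wheel(.07,-22.7,.07); rows(p,R,p1,R1,1); rows(p,R,p1,R1,4)
arc(9.2,.024,2); arc(45.9,.024,8)
```

```text
6.35 [ 0.41550437 -0.03288283  0.26132381] [-0.001  0.03  -0.021 -0.001 -0.002 -0.   ]
1 [-5.1, -0.7, 155.9, 0.0021, 0.0016, -0.001]
4 [-1.3, -0.2, 39.0, 0.0005, 0.0004, -0.0003, -1.3, -0.2, 39.0, 0.0005, 0.0004, -0.0003, -1.3, -0.1, 39.0, 0.0005, 0.0004, -0.0003, -1.3, -0.1, 39.0, 0.0005, 0.0004, -0.0003]
2 [np.float64(-1.92), 0, np.float64(0.08), 0, np.float64(0.0803), 0]
8 [np.float64(-2.4), 0, np.float64(0.12), 0, np.float64(0.1001), 0]
```

>>> play_rows(plan=[-1.3,-0.1,39,0,0,0,-1.3,-0.1,39,0,0,0,-1.3,-0.1,39,0,0,0,-1.3,-0.1,39,0,0,0,0,0,20,0,0,0,0,0,15,0,0,0,0,0,11,0,0,0,0,0,0,0,0,0,0,0,0,0,0,0])

```text
clock: 7.48
eef_pos: [0.4984, -0.0398, 0.0773]
tool_rot: [0.041, 0.979, -0.007, 0.197]
ft_force: [0.1, 0.3, 0.6]
grip_width: 0.0504
```

>>> play_rows(plan=[0,0,0,0,0,0,0,0,0,0,0,0,0,0,0,0,0,0,0,0,0,0,0,0], hand=0)

```text
clock: 7.98
eef_pos: [0.4987, -0.0397, 0.0782]
tool_rot: [0.041, 0.979, -0.007, 0.198]
ft_force: [-3.3, 1.6, 6.7]
grip_width: 0.0333
```

Run:
```python
from h import *
p,R,o=cur(); print(o["clock"],p,ST[:3,:3].T@o["ft_force"],o["grip_width"])
p1,R1=wheel(.07,-22.7,.024); print(ST[:3,:3].T@(p1-p)*1000,np.degrees(Rn.from_matrix(R.T@R1).as_rotvec()))
```

```text
7.975 [ 0.49873532 -0.03971859  0.07821131] [-3.43956635  1.29873956  6.74641803] 0.03328653944916166
[-0.68899144 -0.55270932 -1.07039821] [ 0.13729804  0.14889867 -0.05094454]
```

Turn the left wheel +9.2°.

>>> play_rows(plan=[-1.3,0,0.04,0,0.0535,0,-1.3,0,0.04,0,0.0535,0,-1.3,0,0.04,0,0.0535,0,0,0,0,0,0,0,0,0,0,0,0,0])

```text
clock: 8.6
eef_pos: [0.5026, -0.04, 0.0792]
tool_rot: [0.042, 0.992, -0.004, 0.119]
ft_force: [-2.1, 1.4, 5.1]
grip_width: 0.0329
```

>>> play_rows(plan=[0,0,0,0,0,0,0,0,0,0,0,0,0,0,0,0,0,0], hand=59)

```text
clock: 8.98
eef_pos: [0.5021, -0.0403, 0.0784]
tool_rot: [0.042, 0.992, -0.004, 0.118]
ft_force: [-0.7, 0.6, -0.3]
grip_width: 0.0503
```

Run:
```python
from h import *
p,R,o=cur(); print(o["clock"],p,ST[:3,:3].T@o["ft_force"],o["grip_width"])
p1,R1=wheel(.07,-13.5,.024); print(ST[:3,:3].T@(p1-p)*1000,np.degrees(Rn.from_matrix(R.T@R1).as_rotvec()))
pa,Ra=wheel(.07,-13.5,.11); pb,Rb=wheel(0,-23,.07)
rows(p,R,pa,Ra,3); rows(pa,Ra,pb,Rb,4)
```

```text
8.975 [ 0.50207201 -0.04027445  0.07843891] [-0.7335601   0.5134299  -0.25023405] 0.050250703291381794
[-0.40144169 -0.27801021 -0.10203044] [ 0.11694577  0.07260705 -0.05053542]
3 [0.1, -0.0, -28.7, 0.0007, 0.0004, -0.0003, 0.1, -0.1, -28.7, 0.0007, 0.0004, -0.0003, 0.1, -0.1, -28.7, 0.0007, 0.0004, -0.0003]
4 [2.9, -17.5, 10.2, -0.0, -0.0415, 0.0, 3.3, -17.5, 10.1, -0.0, -0.0415, 0.0, 3.7, -17.5, 10.0, -0.0, -0.0415, 0.0, 4.1, -17.5, 9.8, -0.0, -0.0415, 0.0]
```

>>> play_rows(plan=[0,0,-28.7,0,0,0,0,0,-28.7,0,0,0,0,0,-28.7,0,0,0,2.9,-17.5,10.2,0,-0.0415,0,3.3,-17.5,10.1,0,-0.0415,0,3.7,-17.5,10,0,-0.0415,0,4.1,-17.5,9.8,0,-0.0415,0,0,0,0,0,0,0,0,0,15,0,0,0,0,0,15,0,0,0,0,0,16,0,0,0,0,0,0,0,0,0,0,0,0,0,0,0])

```text
clock: 10.6
eef_pos: [0.4931, -0.1093, 0.0779]
tool_rot: [0.041, 0.979, -0.007, 0.2]
ft_force: [-0.3, -0.3, 0.6]
grip_width: 0.0507
```

>>> play_rows(plan=[0,0,0,0,0,0,0,0,0,0,0,0,0,0,0,0,0,0,0,0,0,0,0,0], hand=0)

```text
clock: 11.1
eef_pos: [0.493, -0.1095, 0.0783]
tool_rot: [0.041, 0.979, -0.007, 0.201]
ft_force: [-2.8, 2.1, 7.0]
grip_width: 0.0333
```

Run:
```python
from h import *
p,R,o=cur(); print(o["clock"],p,ST[:3,:3].T@o["ft_force"],o["grip_width"])
p1,R1=wheel(0,-23,.024); print(ST[:3,:3].T@(p1-p)*1000,np.degrees(Rn.from_matrix(R.T@R1).as_rotvec()))
```

```text
11.1 [ 0.49303739 -0.10951676  0.07830972] [-2.9583358   1.87139005  6.9677216 ] 0.03325066940602274
[-0.96740919 -0.5225409  -1.21760593] [ 0.13557701  0.18434338 -0.04959906]
```

>>> play_rows(plan=[-2.4,0,0.12,0,0.1,0,-2.4,0,0.12,0,0.1,0,-2.4,0,0.12,0,0.1,0,-2.4,0,0.12,0,0.1,0,-2.4,0,0.12,0,0.1,0,-2.4,0,0.12,0,0.1,0,-2.4,0,0.12,0,0.1,0,-2.4,0,0.12,0,0.101,0,0,0,0,0,0,0,0,0,0,0,0,0,0,0,0,0,0,0])

```text
clock: 12.48
eef_pos: [0.5115, -0.111, 0.0772]
tool_rot: [0.041, 0.979, 0.01, -0.197]
ft_force: [-0.4, 1.1, 0.2]
grip_width: 0.033
```

>>> play_rows(plan=[0,0,0,0,0,0,0,0,0,0,0,0,0,0,0,0,0,0], hand=59)

```text
clock: 12.85
eef_pos: [0.5112, -0.1113, 0.0775]
tool_rot: [0.041, 0.979, 0.009, -0.197]
ft_force: [-0.2, 0.3, 0.1]
grip_width: 0.0506
```

Run:
```python
from h import *
p,R,o=cur(); print(o["clock"],p,ST[:3,:3].T@o["ft_force"],o["grip_width"])
p1,R1=wheel(0,22.9,.024); print(ST[:3,:3].T@(p1-p)*1000,np.degrees(Rn.from_matrix(R.T@R1).as_rotvec()))
pa,Ra=wheel(0,22.9,.11); pb,Rb=wheel(-.07,18,.07)
rows(p,R,pa,Ra,3); rows(pa,Ra,pb,Rb,4); arc(-35.4,.024,6)
```

```text
12.85 [ 0.51121658 -0.11133799  0.07747784] [-0.27211311  0.2934123   0.08808695] 0.05057995166981687
[-0.51871751 -0.22889128 -0.36939088] [0.12023052 0.10694301 0.03262313]
3 [0.1, -0.0, -28.5, 0.0007, 0.0006, 0.0002, 0.1, -0.0, -28.5, 0.0007, 0.0006, 0.0002, 0.1, -0.1, -28.5, 0.0007, 0.0006, 0.0002]
4 [1.5, -17.5, 10.1, -0.0, -0.0214, 0.0, 1.7, -17.5, 10.0, -0.0, -0.0214, 0.0, 1.9, -17.5, 10.0, -0.0, -0.0214, 0.0, 2.1, -17.5, 9.9, -0.0, -0.0214, 0.0]
6 [np.float64(2.47), 0, np.float64(0.13), 0, np.float64(-0.103), 0]
```

Forces now tiny; the axle correction is right. On to the right wheel, first stroke.

>>> play_rows(plan=[0,0,-28.7,0,0,0,0,0,-28.7,0,0,0,0,0,-28.7,0,0,0,1.5,-17.5,10.2,0,-0.0214,0,1.7,-17.5,10.1,0,-0.0214,0,1.9,-17.5,10,0,-0.0214,0,2.1,-17.5,9.9,0,-0.0214,0,0,0,0,0,0,0,0,0,15,0,0,0,0,0,15,0,0,0,0,0,16,0,0,0,0,0,0,0,0,0,0,0,0,0,0,0])

```text
clock: 14.48
eef_pos: [0.504, -0.1806, 0.0781]
tool_rot: [0.041, 0.987, 0.008, -0.155]
ft_force: [-0.5, -0.1, -0.6]
grip_width: 0.0503
```

>>> play_rows(plan=[0,0,0,0,0,0,0,0,0,0,0,0,0,0,0,0,0,0,0,0,0,0,0,0], hand=0)

```text
clock: 14.98
eef_pos: [0.5043, -0.1807, 0.0786]
tool_rot: [0.041, 0.987, 0.008, -0.154]
ft_force: [2.3, 2.9, 5.3]
grip_width: 0.0335
```

>>> play_rows(plan=[2.5,0,0.13,0,-0.103,0,2.5,0,0.13,0,-0.103,0,2.5,0,0.13,0,-0.103,0,2.5,0,0.13,0,-0.103,0,2.5,0,0.13,0,-0.103,0,2.5,0,0.13,0,-0.103,0,0,0,0,0,0,0,0,0,0,0,0,0])

```text
clock: 15.98
eef_pos: [0.4885, -0.1793, 0.0791]
tool_rot: [0.042, 0.987, -0.005, 0.153]
ft_force: [-6.1, 3.8, 12.4]
grip_width: 0.0333
```

>>> play_rows(plan=[0,0,0,0,0,0,0,0,0,0,0,0,0,0,0,0,0,0], hand=59)

```text
clock: 16.35
eef_pos: [0.4885, -0.1796, 0.0774]
tool_rot: [0.042, 0.988, -0.005, 0.152]
ft_force: [-0.5, -0.6, 0.4]
grip_width: 0.0505
```

Run:
```python
from h import *
p,R,o=cur(); print(o["clock"],p,ST[:3,:3].T@o["ft_force"],o["grip_width"])
p1,R1=wheel(-.07,18-35.4,.024); print(ST[:3,:3].T@(p1-p)*1000,np.degrees(Rn.from_matrix(R.T@R1).as_rotvec()))
```

```text
16.35 [ 0.48845106 -0.17958635  0.07737162] [-0.40208147 -0.684061    0.36896023] 0.05050084471819899
[-0.05987451 -0.31492368  0.53015106] [ 0.12285759  0.04137906 -0.0658487 ]
```

>>> play_rows(plan=[-2.5,0,0.13,0,0.103,0,-2.5,0,0.13,0,0.103,0,-2.5,0,0.13,0,0.103,0,-2.5,0,0.13,0,0.103,0,-2.5,0,0.13,0,0.103,0,-2.5,0,0.13,0,0.103,0,0,0,0,0,0,0,0,0,0,0,0,0])

```text
clock: 17.35
eef_pos: [0.503, -0.1807, 0.0772]
tool_rot: [0.041, 0.987, 0.008, -0.155]
ft_force: [0.2, -0.4, 0.4]
grip_width: 0.0504
```

>>> play_rows(plan=[0,0,0,0,0,0,0,0,0,0,0,0,0,0,0,0,0,0,0,0,0,0,0,0], hand=0)

```text
clock: 17.85
eef_pos: [0.5031, -0.1806, 0.0786]
tool_rot: [0.041, 0.987, 0.008, -0.156]
ft_force: [-2.3, 1.7, 4.5]
grip_width: 0.0332
```

>>> play_rows(plan=[2.5,0,0.13,0,-0.103,0,2.5,0,0.13,0,-0.103,0,2.5,0,0.13,0,-0.103,0,2.5,0,0.13,0,-0.103,0,2.5,0,0.13,0,-0.103,0,2.5,0,0.13,0,-0.103,0,0,0,0,0,0,0,0,0,0,0,0,0])

```text
clock: 18.85
eef_pos: [0.4879, -0.1793, 0.0785]
tool_rot: [0.042, 0.988, -0.005, 0.151]
ft_force: [-9.3, 2.9, 13.5]
grip_width: 0.0331
```

>>> play_rows(plan=[0,0,0,0,0,0,0,0,0,0,0,0,0,0,0,0,0,0], hand=59)

```text
clock: 19.23
eef_pos: [0.4891, -0.1797, 0.0776]
tool_rot: [0.042, 0.988, -0.005, 0.152]
ft_force: [-0.3, -0.1, -0.8]
grip_width: 0.0504
```

>>> play_rows(plan=[0,0,-20,0,0,0,0,0,-40,0,0,0,0,0,-55,0,0,0,0,0,-50,0,0,0,30,0,-30,0,0,0,30,0,0,0,0,0,0,0,0,0,0,0])

```text
clock: 20.1
eef_pos: [0.3716, -0.1699, 0.2454]
tool_rot: [0.042, 0.988, -0.005, 0.152]
ft_force: [0.4, -0.2, 0.6]
grip_width: 0.0506
```

```bash
cat > m.py <<'E'
from h import *
from scipy.signal import find_peaks
import sys
k=sys.argv[1]; look(k)
for n in ("top","side"):
    c=dict(np.load(f"{n}{k}.npz")); T=safe_T(*POSE[n])
    for i,yc in enumerate((.07,0,-.07)):
        th,p=prof(c,T,yc); kk,_=find_peaks(-p,prominence=4)
        print(n,i,"dark",[(float(th[j])) for j in kk])
p,R,o=cur(); print(o["clock"],p)
E
python3 m.py 4
```

```text
top 0 dark [44.0, 10.5, -0.5, -10.0, -24.75, -36.25, -47.0]
top 1 dark [36.75, 26.25, 10.25, -26.25, -38.25, -47.25]
top 2 dark [44.5, 26.0, -0.25, -26.5, -37.75, -49.0]
side 0 dark [53.25, 35.75, 10.25, 0.5, -10.0, -25.75, -36.0, -46.75]
side 1 dark [35.75, 10.0, -26.5, -37.5, -47.75]
side 2 dark [37.25, 13.5, -1.25, -26.25, -38.0, -48.0]
20.2 [ 0.37377717 -0.17054125  0.24604648]
```

View pics/u4.png

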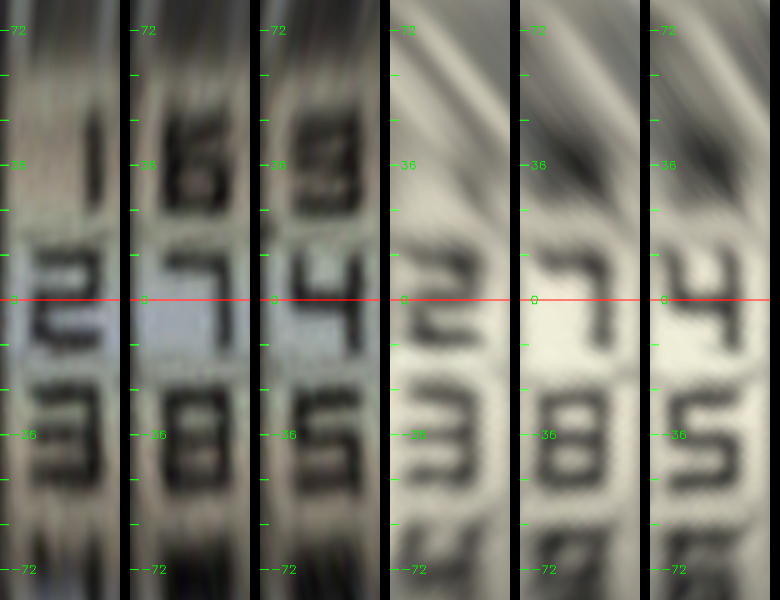

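View pics/f4.png

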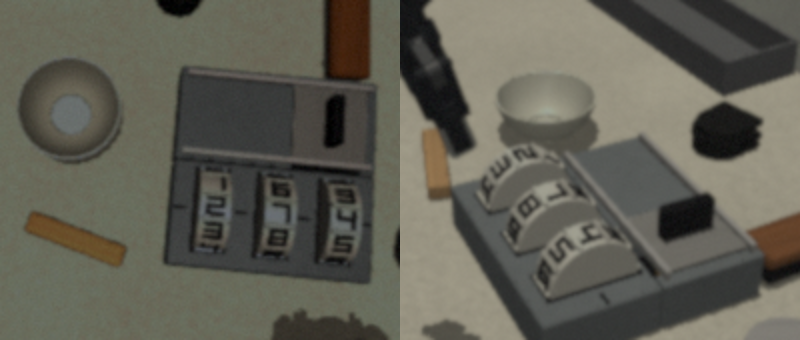

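Run:
```python
from h import *
p,R,o=cur(); print(p,o["joint_vel"].round(3))
pa,Ra=tool([.0545,-.0595,.18],0); pb,Rb=tool([.0545,-.0595,.074],0)
rows(p,R,pa,Ra,7)
```

```text
[ 0.37377717 -0.17054125  0.24604648] [ 0.008  0.02   0.018 -0.004  0.002  0.   ]
7 [-28.7, 1.5, 19.0, 0.0003, 0.0438, -0.0001, -29.5, 1.5, 17.7, 0.0003, 0.0438, -0.0001, -30.3, 1.5, 16.4, 0.0003, 0.0438, -0.0001, -30.9, 1.5, 15.1, 0.0003, 0.0438, -0.0001, -31.6, 1.5, 13.7, 0.0003, 0.0438, -0.0001, -32.1, 1.5, 12.3, 0.0003, 0.0438, -0.0001, -32.6, 1.5, 10.9, 0.0003, 0.0438, -0.0001]
```

>>> play_rows(plan=[-28.7,1.5,19,0,0.0438,0,-29.5,1.5,17.7,0,0.0438,0,-30.3,1.5,16.4,0,0.0438,0,-30.9,1.5,15.1,0,0.0438,0,-31.6,1.5,13.7,0,0.0438,0,-32.1,1.5,12.3,0,0.0438,0,-32.6,1.5,10.9,0,0.0438,0,0,0,0,0,0,0,0,0,0,0,0,0])

```text
clock: 21.32
eef_pos: [0.6051, -0.1787, 0.178]
tool_rot: [0.042, 0.999, 0.001, -0.001]
ft_force: [0.6, 0.4, 0.3]
grip_width: 0.0504
```

Run:
```python
from h import *
from workcell import bot
p,R,o=cur(); print(o["clock"],p,o["joint_pos"].round(2))
pb,Rb=tool([.0545,-.0595,.074],0); rows(p,R,pb,Rb,1); rows(p,R,pb,Rb,4)
c=bot.camera("side"); s=c["frame"]; cv2.imwrite("pics/s5.png",cv2.resize(s[130:310,280:460],(600,600)))
```

```text
21.325 [ 0.60511287 -0.17866112  0.17800158] [-0.29  0.54  0.28  1.31  0.   -0.2 ]
1 [-0.7, -0.8, 104.0, 0.0026, -0.0028, 0.0004]
4 [-0.2, -0.2, 26.0, 0.0007, -0.0007, 0.0001, -0.2, -0.2, 26.0, 0.0007, -0.0007, 0.0001, -0.1, -0.2, 26.0, 0.0007, -0.0007, 0.0001, -0.1, -0.1, 26.0, 0.0007, -0.0007, 0.0001]
```

View pics/s5.png

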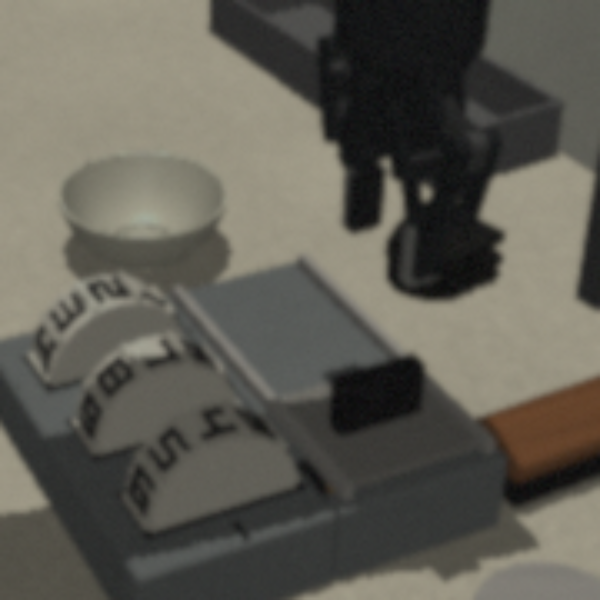

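>>> play_rows(plan=[0,0,26,0,0,0,0,0,26,0,0,0,0,0,20,0,0,0,0,0,16,0,0,0,0,0,16,0,0,0,0,0,0,0,0,0,0,0,0,0,0,0])

```text
clock: 22.25
eef_pos: [0.6052, -0.1789, 0.076]
tool_rot: [0.042, 0.999, 0.001, 0.0]
ft_force: [-0.2, -0.3, 0.0]
grip_width: 0.0508
```

>>> play_rows(plan=[0,0,0,0,0,0,0,0,0,0,0,0,0,0,0,0,0,0,0,0,0,0,0,0,0,0,0,0,0,0], hand=0)

```text
clock: 22.88
eef_pos: [0.6052, -0.1786, 0.0762]
tool_rot: [0.042, 0.999, 0.001, 0.0]
ft_force: [-0.9, 1.0, 6.0]
grip_width: 0.0129
```

Run:
```python
from h import *
p,R,o=cur(); print(o["clock"],p,ST[:3,:3].T@(p-ST[:3,3]),ST[:3,:3].T@o["ft_force"],o["grip_width"])
```

```text
22.875 [ 0.6052326  -0.17858912  0.07615751] [ 0.05417141 -0.05891932  0.07615751] [-0.99250922  0.94858423  6.04030403] 0.012931333484137905
```

Gripped. Slide along tool +y: first 20 mm to confirm the bolt is free.

>>> play_rows(plan=[0,4,0,0,0,0,0,6,0,0,0,0,0,10,0,0,0,0,0,0,0,0,0,0])

```text
clock: 23.38
eef_pos: [0.6069, -0.1586, 0.0762]
tool_rot: [0.042, 0.999, 0.001, 0.0]
ft_force: [-0.8, 1.6, 5.1]
grip_width: 0.013
```

>>> play_rows(plan=[0,10,0,0,0,0,0,12,0,0,0,0,0,12,0,0,0,0,0,8,0,0,0,0,0,4,0,0,0,0,0,1.5,0,0,0,0,0,1.5,0,0,0,0,0,0,0,0,0,0])

```text
clock: 24.38
eef_pos: [0.6109, -0.1107, 0.0762]
tool_rot: [0.042, 0.999, 0.0, 0.0]
ft_force: [-0.2, -0.1, 5.1]
grip_width: 0.0133
```

Run:
```python
from h import *
p,R,o=cur(); print(o["clock"],p,ST[:3,:3].T@(p-ST[:3,3]),ST[:3,:3].T@o["ft_force"],o["grip_width"])
```

```text
24.375 [ 0.61091391 -0.11074094  0.0761892 ] [0.05415541 0.0091663  0.0761892 ] [-0.22661349 -0.11004884  5.06039558] 0.01331732925309435
```

>>> play_rows(plan=[0,1,0,0,0,0,0,1,0,0,0,0,0,1,0,0,0,0,0,0,0,0,0,0,0,0,0,0,0,0])

```text
clock: 25.0
eef_pos: [0.6109, -0.1106, 0.0762]
tool_rot: [0.043, 0.999, -0.002, -0.0]
ft_force: [-1.7, -9.0, 5.1]
grip_width: 0.013
```

Run:
```python
from h import *
p,R,o=cur(); print(o["clock"],p,ST[:3,:3].T@(p-ST[:3,3]),ST[:3,:3].T@o["ft_force"],o["grip_width"])
```

```text
25.0 [ 0.6109183  -0.11061063  0.07617857] [0.05414888 0.00929653 0.07617857] [-0.94787623 -9.09199263  5.06196082] 0.013022975394214048
```

>>> play_rows(plan=[0,0,0,0,0,0,0,0,0,0,0,0,0,0,0,0,0,0,0,0,0,0,0,0], hand=59)

```text
clock: 25.5
eef_pos: [0.6107, -0.1066, 0.0753]
tool_rot: [0.042, 0.999, 0.001, -0.001]
ft_force: [-0.1, -1.1, -0.9]
grip_width: 0.0502
```

>>> play_rows(plan=[0,0,-20,0,0,0,0,0,-40,0,0,0,0,0,-50,0,0,0,0,0,-40,0,0,0,50,0,0,0,0,0,55,0,0,0,0,0,55,0,0,0,0,0,50,0,0,0,0,0,30,0,0,0,0,0,0,0,0,0,0,0,0,0,0,0,0,0])

```text
clock: 26.88
eef_pos: [0.3726, -0.0873, 0.2263]
tool_rot: [0.042, 0.999, 0.001, 0.0]
ft_force: [0.6, 0.5, 0.1]
grip_width: 0.0507
```

```bash
python3 m.py 6
python3 - <<'E'
from h import *
for k in (0,6):
  for n in ("top","side"):
    c=dict(np.load(f"{n}{k}.npz")); T=safe_T(*POSE[n]); w=cloud(c); q=(w-T[:3,3])@T[:3,:3]
    g=(q[...,2]>.08)&(q[...,2]<.1)&(q[...,0]>.0)&(q[...,0]<.1)&(abs(q[...,1])<.1)
    print(k,n,"grip",q[g].min(0).round(4),q[g].max(0).round(4),g.sum())
c=dict(np.load("top6.npz")); cv2.imwrite("pics/t6.png",c["frame"])
d=cv2.absdiff(c["frame"],np.load("top0.npz")["frame"]).max(2); cv2.imwrite("pics/d6.png",np.clip(d*3.,0,255).astype(np.uint8))
E
```

```text
top 0 dark [43.75, 10.5, -0.75, -10.0, -24.75, -36.25, -47.0]
top 1 dark [36.5, 26.25, 10.5, -26.25, -38.25, -47.25]
top 2 dark [44.5, 25.75, -0.25, -26.25, -37.75, -49.0]
side 0 dark [53.25, 35.75, 10.25, 0.75, -9.75, -25.75, -36.0, -46.75]
side 1 dark [36.0, 10.0, -26.5, -37.5, -47.75]
side 2 dark [37.0, 13.5, -1.25, -26.25, -38.0, -48.0]
26.975 [ 0.3728552  -0.08736221  0.22595723]
0 top grip [ 0.0268 -0.0672  0.0801] [ 0.0823 -0.0522  0.0965] 190
0 side grip [ 0.0261 -0.0677  0.0804] [ 0.0832 -0.0495  0.0935] 239
6 top grip [0.0263 0.0007 0.08  ] [0.0817 0.0155 0.0974] 180
6 side grip [ 0.0263 -0.0009  0.0801] [0.0831 0.0169 0.0944] 216
```

View pics/u6.png

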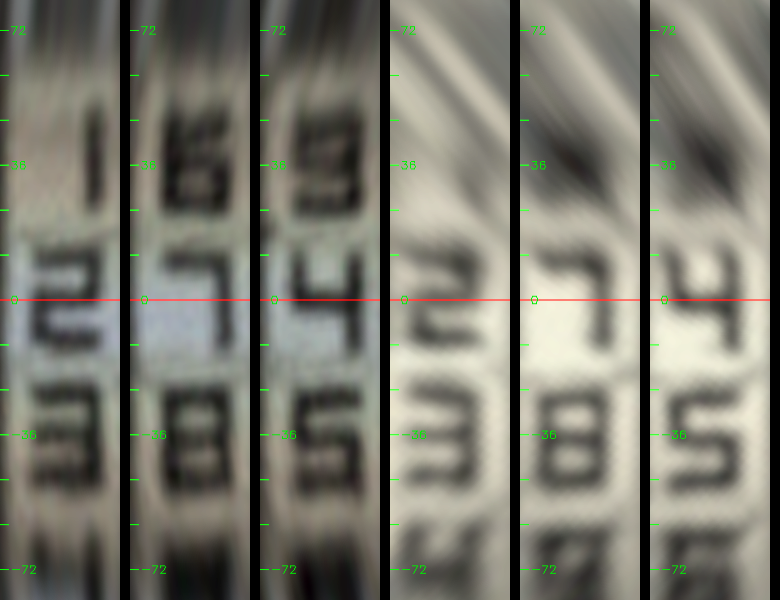

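View pics/t6.png

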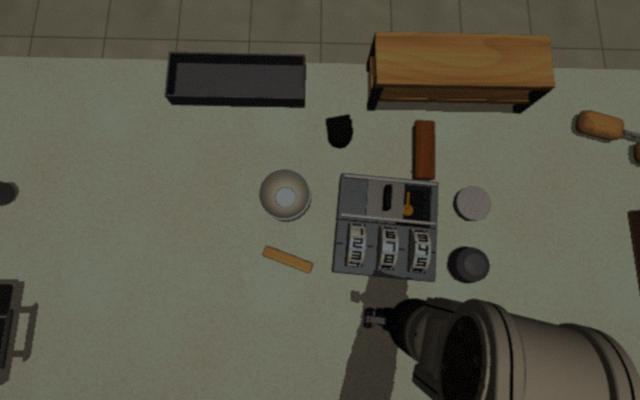

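View pics/d6.png

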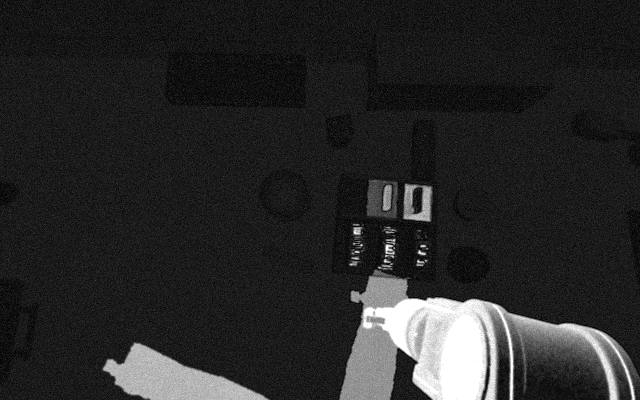

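View pics/f6.png

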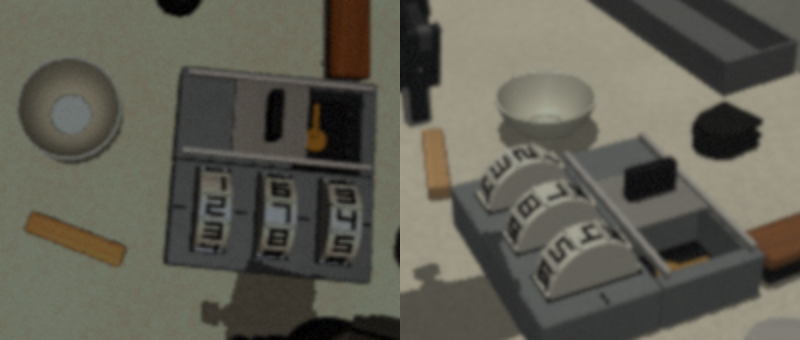

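The top picture shows the wheels reading 2-7-4, and the grip has moved left to (388,197). The key is exposed at (408,203), and the difference image shows no bystander has moved.

Run:
```python
from workcell import bot
print(bot.job_done())
```

```text
the job is handed in; nothing more can be done
None
```

The safe is unlocked: the wheels show 2-7-4, the lid is fully open and the key is exposed. I handed the job in at about 27 s of the 64 s allowed. `job_done` gives no verdict, so success is judged only from my own checks.

I pinched each wheel by its flat sides and rolled it about its axle. Then I gripped the lid's black grip and slid the lid left.

- **Wheels:** the last pictures from both cameras put each digit within about 1.5° of straight up, and the wheels did not move while the lid was opened.
- **Lid:** the grip moved 68 mm by both cameras. A further 3 mm of commanded motion was met by 9 N at the stop.
- **Other things on the bench:** a before/after comparison of the top camera's pictures shows no movement of the bowl, pod, pads, brush, tin or stick.
- **Robot:** it ended clear of everything. The highest wrist force I read was about 32 N, but I only sampled it at the end of each move.

**One check disagreed:** the deck's outline put the axles about 5 mm too close to the robot, so the first roll of the left wheel stopped about 9° short. Fitting the wheel rims in the depth images, the marks on the deck and the wrist forces all showed the error. I corrected for it and set the left wheel again before opening the lid.

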